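Reset the tripped bench power box

ROBOT

A 7-joint arm with a two-finger parallel gripper is mounted at the origin on the work surface. World frame = base frame: x ahead of the robot, y to its left, z up, the work surface at z = 0. Lengths are in m, angles in rad, forces in N, time in s.
With the tool pointing down it reaches from about 0.4 to 0.85 m from the base axis. Payload 4.5 kg.
Tool frame: the origin (TCP) lies on the centre line of the jaws, within the pads' length; the fingertips stand r.tcp_to_tips ahead of it and the grasp point (between the pads) lies 11 mm behind it (r.tcp_to_tips is the distance from the TCP to the fingertips, in m); y points along the fingers, x is the direction in which the jaws open and shut, and the axes are right-handed (so a half turn about y gives the same grasp; the last joint's range is limited). The gripper opens to 88 mm and grips with 3 to 60 N. Pads are 18 mm wide; open, the fingers measure 123 mm over their backs; the gripper's body (75 mm by 187 mm) begins 45 mm behind the grasp point.
Start: joints at [-1.094, 0.689, -0.195, 1.565, 0.157, 0.902, -0.215], TCP at [0.268, 0.565, 0.227] pointing down, gripper open.
Joint ranges: [-3.01, 3.01], [-0.46, 2.08], [-1.47, 1.51], [0.13, 2.56], [-1, 4.14], [0.04, 2.09], [-2.66, 2.66]. Speed limits (rad/s): [2.57, 2.57, 3.14, 3.14, 3.14, 3.14, 3.14].

INTERFACE

Orientations are given as a unit quaternion [x, y, z, w].
In Python, from plant import r gives the robot as it stands. The module is installed in compiled form; this text tells all that it offers.
- The arm moves only by the shell command python3 -m inch 'ROWS' [OPENING] [FORCE]. ROWS is text: rows parted by semicolons, each of 4 numbers parted by spaces: the shift along the tool's x, y, z in mm, then the turn about the tool's y in degrees. In form: x y z spin; .... A call has 1 to 10 rows; each row is the pose to reach, as a shift and turn from the pose commanded when the call began, along the tool's axes at that moment; what a row does not reach only later rows make up. A row lasts 1/10 s, in which the tool goes at most 50 mm and 8.59 degrees, less where a joint would pass 70% of its speed; a pose out of reach is approached as far as the arm can. A call with a gripper value outside its range is refused whole. OPENING is the gripper command: -1 is shut, 1 is fully open, values between are in proportion, set as the call begins (- or left out, the last holds). The fingers move at their own pace and stop on an object; FORCE is the grip in N (left out, the last holds). Time passes only in rows, so rows that repeat a pose let the fingers close. It gives the time, the measured TCP pose, the force and the opening at its end, in the units of the state.
- r.get_state(): the state, without advancing time (a new reading comes with each control period).
- r.snapshot(name): name is "scene" or "top"; returns a dict with "frame" (480x640x3 uint8, red, green, blue), "intrinsics" (3x3 intrinsics, pixels), "R" (3x3) and "t" (3): a world point X has camera coordinates R X + t. Camera axes: x right, y down, z forward; pixel columns grow to the right and rows downward; lengths in m; the calibration is good to about 2 mm. A picture is of the moment at which its call begins. There is no depth.
- r.finish_job(): hands the job in, once; it reports no verdict.
Trained networks look in the newest picture that a camera, given by its name, has taken for a name from the list of things; names that differ only in an ending like _2 or _b are one class to them, and where a whole thing is asked for, a point or a joint stands for the part that bears it (a point fixed in the world has none). Each returns a list of dicts, best first, with "p" (0 to 1); they miss things now and then, are a little off and sometimes report something else, mostly with a low value. They report only what shows in the picture. A call takes as long as a camera call.
- r.trace(camera, name): "region" (480x640 bool, what is visible of it) and "centre" ([row, column] in pixels, amid what is visible of it).
- r.tip_of(camera, name): "centre" ([row, column] in pixels: a listed point, or the origin of a listed thing).
The state is a dict: "clock": time; "q": joint angles; "qd": joint speeds; "joint_torque": joint torques, N m; "tool_pos": TCP position; "eef_rot": TCP orientation; "contact_force": force on the tool from outside, world axes, zero at the start; "moment": the same for the moment, N m; "opening": opening from 0.0 (shut) to 1.0 (fully open).
Only numpy, scipy, OpenCV 4.12 (cv2) and the standard library are available. Lean on these libraries where they do the work, as an engineer would, in place of code of your own. Each camera call takes 0.05 s, during which the arm holds its last target.

TASK

The power box on the bench has tripped. Push its little dust shutter fully open by the lug, reach a fingertip down into the well underneath and press the sunken reset key all the way down for a moment, then push the shutter fully shut over the well again. Push the lug gently and do not grip it; leave the raised test button alone, do not shove, tip or lift the box, and leave the things standing around it where they are.

Things in the scene. Friction and masses are not known exactly. Their poses are not given: they have to be found in the camera images.
- power_box: Low grey steel box, loose on four rubber feet, 3.5 kg, 160 (its x) x 320 (its y) x 80 mm high, round black outlets on both long sides. Origin: centre of its underside, z up; its flat top (deck) is at z 80 mm. On the deck: a shuttered square well towards its -y end, a raised test button towards +y. A sideways push over about 15 N may slide it
- well (a point): Centre of the well's mouth, level with the deck, at x 0, y -70, z 80 mm of the box (also while covered). The well is 46 x 46 mm square, sides along the box's x and y, 27 mm deep to its floor. Two rails beside it guide the shutter: at x +-33 mm, 4 mm wide, 6 mm high, from y -105 to +35 mm of the box
- shutter (a joint): Shutter position, m: 0 = shut (centred over the well), 0.064 = fully open (at its stop, well wholly clear); grows as it moves along the box's +y, towards the test button. An aluminium plate 60 x 60 mm, its top 5 mm above the deck; it stays where it is left, about 2 N moves it. It may start up to 20 mm open
- lug: The shutter's lug: an aluminium bar standing across the middle of the plate, 50 mm along the box's x, 10 mm thick along its y, 16 mm high. Origin: centre of its underside, 5 mm above the deck; axes as the box's; moves with the shutter. Push its -y face to open, its +y face to shut; gripping it, or over 35 N on it, fails
- reset_key (a joint): How far the reset key is pressed, m: 0 = up, 0.005 = fully down. Spring return: 1.5 N starts it, 4.5 N holds it fully down; then it meets a hard stop
- key_top (a point): Centre of the top of the reset key, a round black key 26 mm across standing 4 mm above the floor in the middle of the well, its top 23 mm below the deck when up (moves with the key)
- test_button (a joint): How far the test button is pressed, m: 0 = up, 0.005 = fully down. Same spring as the reset key. Not to be pressed
- test_top (a point): Centre of the top of the test button, round, black, 26 mm across, its top 14 mm above the deck, at x 30, y 115 mm of the box, with a dark 34 mm collar around its foot
- glue_bottle: Bystander: upright white glue bottle with an orange cap, 56 mm across, 160 mm high, standing near one end of the box. Origin: centre of its underside
- screw_jar: Bystander: clear jar with a red lid, 72 mm across, 95 mm high, standing near the other end of the box. Origin: centre of its underside
- tape_roll: Bystander: roll of masking tape lying flat, 100 mm across, 25 mm high, on the far (+x) side of the box. Origin: centre of its underside
- spring_clamp: Bystander: black spring clamp with orange jaws lying flat, about 150 x 90 x 22 mm, on the far (+x) side of the box. Origin: near its middle, on the bench

How it is judged:
By the outcome, as a careful person would: the job done as asked, in the order asked, and still so for the second after the job is handed in, with the robot touching nothing.
It also fails if it takes over 50 s, if anything falls off the work surface, if the arm or the gripper's body presses on something with over 40 N, if the wrist force passes 120 N, or if a joint passes its speed limit or range.

## Working session

There is one attempt and no reset: what is moved stays moved. The work goes in short steps, Python scripts to look and compute and a shell command to move; the robot and the scene stay as the last step left them, time stands still between calls to the robot, and variables do not carry over. Pictures are saved under pics/ and viewed, and the job is handed in when it is done.

```bash
mkdir -p pics; ls; cat > h.py <<'E'
import numpy as np, cv2
from plant import r
def snap(n,f):
    s=r.snapshot(n); cv2.imwrite('pics/'+f,cv2.cvtColor(s['frame'],cv2.COLOR_RGB2BGR)); return s
def ray(s,rc,z):
    K,R,t=[np.array(s[k]) for k in('intrinsics','R','t')]
    c=-R.T@t; d=R.T@np.linalg.inv(K)@np.array([rc[1],rc[0],1.]); return c+d*(z-c[2])/d[2]
def proj(s,X):
    K,R,t=[np.array(s[k]) for k in('intrinsics','R','t')]
    p=K@(R@np.array(X)+t); return p[1]/p[2],p[0]/p[2]
E
python3 - <<'E'
from h import *
st=r.get_state(); print(st, r.tcp_to_tips)
for c in('top','scene'):
    s=snap(c,c+'0.png')
    print(c, -np.array(s['R']).T@np.array(s['t']))
    for n,z in(('power_box',0),('well',.08),('lug',.085),('key_top',.057),('test_top',.094),('glue_bottle',0),('screw_jar',0),('tape_roll',0),('spring_clamp',0)):
        for o in r.tip_of(c,n)[:2]: print(n,round(o['p'],2),np.round(o['centre'],1),np.round(ray(s,o['centre'],z),4))
E
```

```text
pics
{'clock': 0.0, 'q': array([-1.09418972,  0.68998918, -0.19453958,  1.56631438,  0.15731336,
        0.90250591, -0.21509457]), 'qd': array([ 6.91605764e-04,  3.22949121e-04,  2.64503151e-04, -6.23125135e-05,
        1.15719590e-03,  4.28132495e-04, -3.87869352e-05]), 'joint_torque': array([-6.38411802e-05, -5.27556002e+01, -1.26704168e+00, -1.53431243e+01,
       -5.26683207e-02,  6.58481134e-03,  1.73536610e-04]), 'tool_pos': array([0.26755907, 0.56412205, 0.22581537]), 'eef_rot': array([ 0.59795386,  0.37751033, -0.37854898, -0.59719159]), 'contact_force': array([ 0.36500219, -0.74655202,  0.32666697]), 'moment': array([ 0.0514447 , -0.03396705, -0.00033908]), 'opening': 0.9984986443250895} 0.008
top [0.34214681 0.08210183 1.15567604]
power_box 0.58 [249.4 372.1] [ 0.5424 -0.0839  0.    ]
well 0.71 [227.4 400.8] [ 0.5703 -0.1445  0.08  ]
lug 0.67 [230.3 402.3] [ 0.5622 -0.1457  0.085 ]
glue_bottle 0.69 [208.7 476. ] [ 0.61   -0.3522  0.    ]
glue_bottle 0.54 [225.9 402.4] [ 0.5905 -0.1659  0.    ]
screw_jar 0.9 [313.3 281.8] [0.4191 0.1493 0.    ]
tape_roll 0.62 [223.2 296.2] [0.6304 0.0895 0.    ]
tape_roll 0.36 [230.8 399.4] [ 0.5793 -0.1566 -0.    ]
spring_clamp 0.84 [183.1 368.4] [ 0.7089 -0.1003  0.    ]
scene [1.10237213 0.60738392 0.6171795 ]
power_box 0.8 [241.8 273.1] [ 0.5431 -0.0673  0.    ]
well 0.93 [202.8 238.4] [ 0.566  -0.1443  0.08  ]
lug 0.48 [202.9 241.3] [ 0.5672 -0.1322  0.085 ]
glue_bottle 0.69 [207.9 181.2] [ 0.5946 -0.3445  0.    ]
screw_jar 0.68 [256.  390.7] [0.4153 0.1568 0.    ]
tape_roll 0.61 [296.4 293.6] [0.6391 0.0938 0.    ]
spring_clamp 0.79 [274.8 203. ] [ 0.7149 -0.0896  0.    ]
spring_clamp 0.47 [257.7 388.4] [0.4232 0.1567 0.    ]
```

View pics/top0.png

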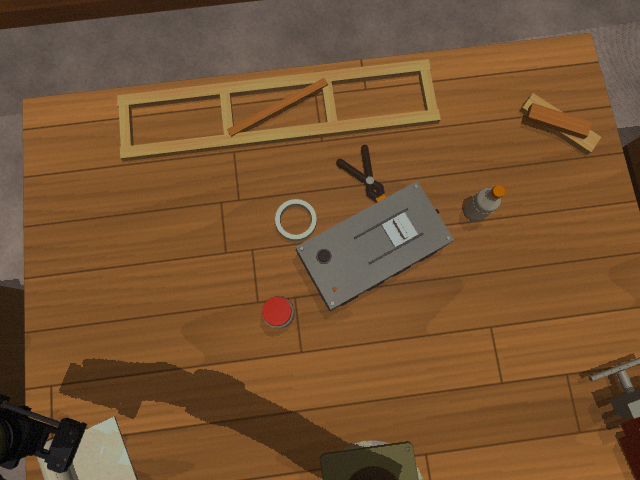

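View pics/scene0.png

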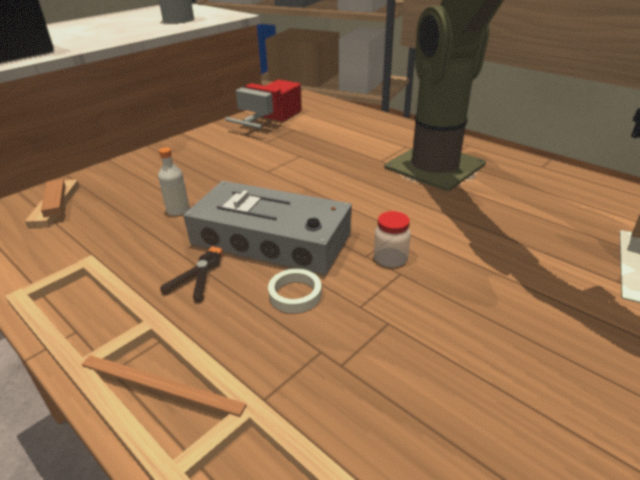

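The top view shows the box with its deck corners near (col,row) (417,184), (452,238), (333,308) and (297,250). The white shutter is at (400,229) and the test button at (323,256). The clamp's orange jaws almost touch the box's +x side near (380,200). I'll zoom in.

```bash
python3 - <<'E'
import cv2
a=cv2.imread('pics/top0.png')[170:320,285:465]; cv2.imwrite('pics/top0z.png',cv2.resize(a,None,fx=4.4,fy=4,interpolation=cv2.INTER_CUBIC) if 0 else cv2.resize(a,(720,600),interpolation=cv2.INTER_CUBIC))
a=cv2.imread('pics/scene0.png')[170:280,180:360]; cv2.imwrite('pics/scene0z.png',cv2.resize(a,(720,440),interpolation=cv2.INTER_CUBIC))
E
```

```text
(no output)
```

View pics/top0z.png

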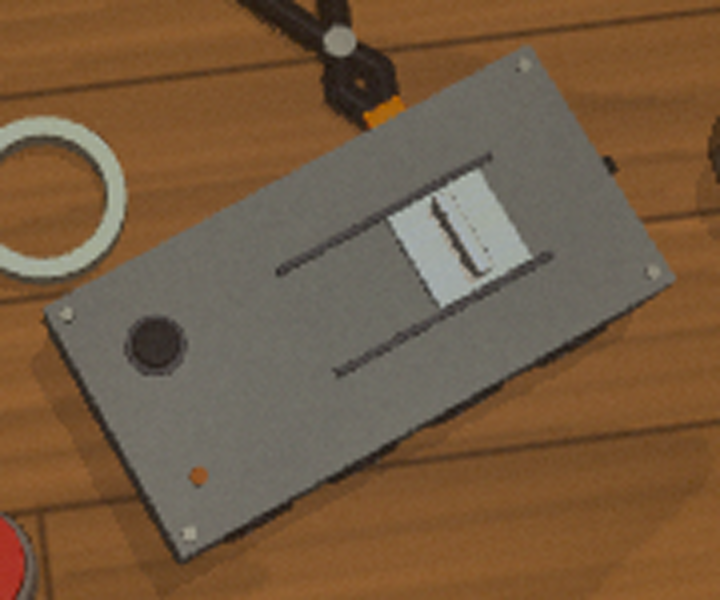

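View pics/scene0z.png

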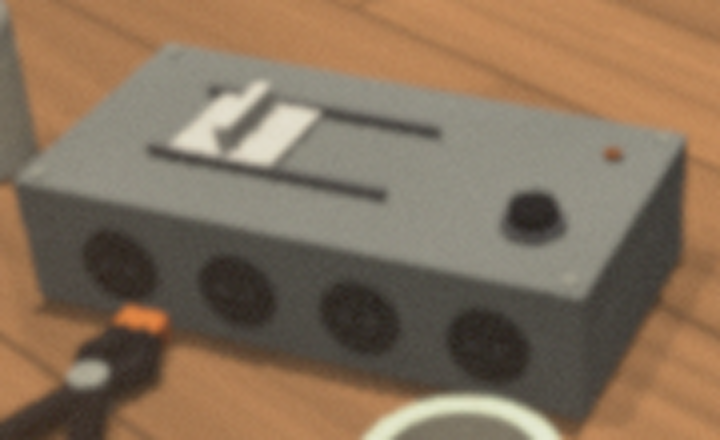

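```bash
cat >> h.py <<'E'
def uz(p,ox,oy,f=4.): return np.array([(p[1]+.5)/f-.5+oy,(p[0]+.5)/f-.5+ox])
def W(b,p):
    c,s=np.cos(b[2]),np.sin(b[2]); return np.array([b[0]+c*p[0]-s*p[1],b[1]+s*p[0]+c*p[1],p[2]])
E
cat > fit.py <<'E'
from h import *
from scipy.optimize import least_squares
T=r.snapshot('top'); S=r.snapshot('scene')
top={(.08,-.16,.08):(530,45),(-.08,-.16,.08):(677,277),(-.08,.16,.08):(183,560),(.08,.16,.08):(44,317),(.033,-.105,.086):(490,156),(.033,.035,.086):(279,271),(-.033,-.105,.086):(550,256),(-.033,.035,.086):(337,372),(.03,.115,.094):(157,343)}
sc={(.08,-.16,.08):(18,184),(-.08,-.16,.08):(172,44),(-.08,.16,.08):(686,137),(.08,.16,.08):(583,300),(.033,.035,.086):(384,192),(.033,-.105,.086):(150,148),(-.033,.035,.086):(440,130),(.03,.115,.094):(533,205)}
pl={(.03,.03):(388,215),(.03,-.03):(483,168),(-.03,-.03):(535,258),(-.03,.03):(440,308)}
ps={(.03,.03):(278,165),(-.03,.03):(323,110)}
def res(v,wt=1,ws=1):
    o=[]
    for k,p in top.items(): o.append(wt*(np.array(proj(T,W(v,k)))-uz(p,285,170)))
    for k,p in sc.items(): o.append(ws*(np.array(proj(S,W(v,k)))-uz(p,180,170)))
    for k,p in pl.items(): o.append(wt*(np.array(proj(T,W(v,(k[0],k[1]-.07+v[3],.085))))-uz(p,285,170)))
    for k,p in ps.items(): o.append(ws*(np.array(proj(S,W(v,(k[0],k[1]-.07+v[3],.085))))-uz(p,180,170)))
    return np.concatenate(o)
for w in((1,1),(1,0),(0,1)):
    f=least_squares(res,[.54,-.07,np.radians(30),0],args=w,x_scale=.01); print(w,np.round(f.x,4),np.degrees(f.x[2]),2*f.cost)
    if w==(1,1): v=f.x; print(np.round(f.fun.reshape(-1,2),1).tolist())
np.save('box.npy',v)
E
python3 fit.py
```

```text
(1, 1) [ 0.5404 -0.0787  0.3806  0.005 ] 21.80440488644622 46.8362410509989
[[0.3, -1.1], [1.5, -0.6], [0.7, -0.7], [-1.4, -1.1], [0.2, -0.3], [0.9, -0.9], [-0.0, -0.0], [1.1, -0.5], [0.6, -0.8], [-1.3, -2.0], [-0.7, -1.5], [-1.1, -0.0], [-0.7, -0.4], [-0.7, 0.0], [-1.3, -1.0], [-0.9, -0.8], [-1.0, -0.4], [1.3, -0.7], [0.5, -1.7], [0.6, -0.9], [0.9, 0.0], [-0.2, -3.1], [-0.1, -1.4]]
(1, 0) [ 0.5413 -0.0803  0.3837  0.0043] 21.98530101262037 8.08298445700777
(0, 1) [ 0.541  -0.0755  0.3745  0.0083] 21.459744003917372 8.138146848573742
```

```bash
cat >> h.py <<'E'
from scipy.spatial.transform import Rotation as Ro
B=np.array([.541,-.079,np.radians(21.85)])
def to(p,jaw_sign=None):
    "tool-axis shift(mm) & spin(deg) to put TCP at box point p with tool x along box +-x"
    st=r.get_state(); R=Ro.from_quat(st['eef_rot']).as_matrix(); t=np.array(st['tool_pos'])
    d=R.T@(W(B,p)-t)*1000
    bx=R.T@np.array([np.cos(B[2]),np.sin(B[2]),0]); a=np.degrees(np.arctan2(-bx[2],bx[0]))
    print('shift',np.round(d,1),'spin',round(a,1),'or',round((a+360)%360-180,1),'tool y',np.round(R[:,1],3))
def inbox():
    st=r.get_state(); t=np.array(st['tool_pos']); c,s=np.cos(B[2]),np.sin(B[2]); d=t[:2]-B[:2]
    print('t',st['clock'],'tip in box mm',np.round([1000*(c*d[0]+s*d[1]),1000*(-s*d[0]+c*d[1]),1000*(t[2]-r.tcp_to_tips)],1),'F',np.round(st['contact_force'],2),'M',np.round(st['moment'],2),'op',round(st['opening'],3))
E
python3 - <<'E'
from h import *
inbox(); to((0,-.09,.25)); print(Ro.from_quat(r.get_state()['eef_rot']).as_matrix().round(3))
E
```

```text
t 1.1 tip in box mm [-14.  699.1 218.6] F [-0.1   0.06 -0.66] M [-0.02  0.03 -0.02] op 1.002
shift [-525.7  -23.4 -588.7] spin 42.8 or -137.2 tool y [ 0.  0. -1.]
[[ 0.428  0.    -0.904]
 [ 0.904  0.     0.428]
 [ 0.    -1.    -0.   ]]
```

```bash
python3 -m inch '-25 0 -28 4; -55 0 -62 9; -85 0 -96 15; -118 0 -132 21; -150 0 -168 27; -183 0 -205 33; -215 0 -241 38; -247 0 -277 42.8; -275 0 -308 42.8; -290 0 -325 42.8' -1 10; python3 -c "
from h import *
inbox();to((0,-.09,.25))"
```

```text
clock: 2.1
tool_pos: [0.4384, 0.1595, 0.2268]
eef_rot: [0.695, 0.132, -0.132, -0.694]
contact_force: [-0.3, 0.7, 1.0]
opening: 0.116
t 2.1 tip in box mm [ -6.5 259.5 218.8] F [-0.26  0.67  0.95] M [-0.01  0.01  0.02] op 0.116
shift [   8.4  -22.5 -349.5] spin -0.3 or 179.7 tool y [ 0.001 -0.002 -1.   ]
```

```bash
python3 -m inch '1 0 -30 0; 2 0 -75 0; 4 0 -120 0; 5 0 -165 0; 6 0 -210 0; 8 0 -255 0; 8 0 -300 0; 8 0 -330 0; 8 0 -346 0; 8 0 -346 0' ; python3 -c "
from h import *
inbox();to((0,-.09,.14))
s=snap('scene','s1.png');print(proj(s,r.get_state()['tool_pos']))
a=cv2.imread('pics/s1.png')[50:250,140:360]; cv2.imwrite('pics/s1z.png',cv2.resize(a,(660,600),interpolation=cv2.INTER_CUBIC))
s=snap('top','t1.png');print(proj(s,r.get_state()['tool_pos']))
"
```

```text
clock: 3.1
tool_pos: [0.5735, -0.1569, 0.2264]
eef_rot: [0.695, 0.133, -0.133, -0.694]
contact_force: [-0.2, 0.4, -0.6]
opening: 0.0
t 3.1 tip in box mm [  1.2 -84.3 218.4] F [-0.2   0.4  -0.55] M [-0.06  0.09  0.06] op 0.0
shift [-1.1 86.4 -5.6] spin -0.2 or 179.8 tool y [ 0.    -0.001 -1.   ]
(np.float64(139.39050436455017), np.float64(223.87982984139805))
(np.float64(208.43149722314763), np.float64(417.4617030787982))
```

View pics/s1z.png

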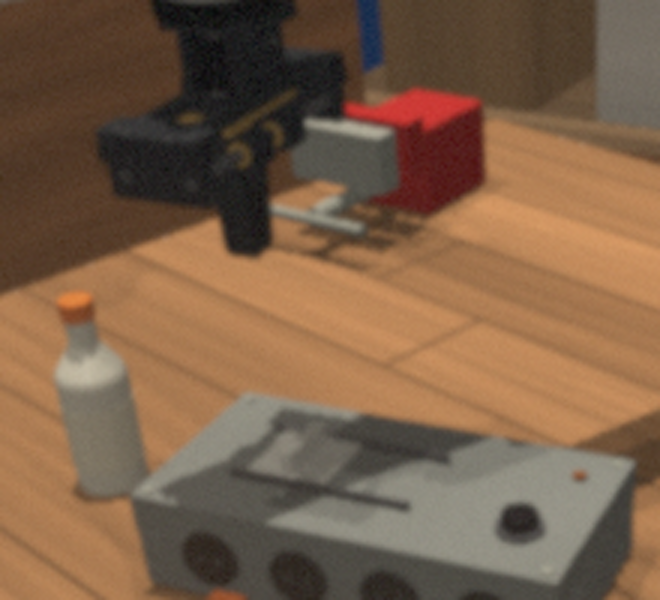

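```bash
python3 - <<'E'
from h import *
s=r.snapshot('scene'); im=cv2.cvtColor(s['frame'],cv2.COLOR_RGB2BGR)
x0,y0=195,90; f=8
a=cv2.resize(im[y0:y0+60,x0:x0+60],(480,480),interpolation=cv2.INTER_CUBIC)
a=cv2.convertScaleAbs(a,alpha=2.5,beta=20)
st=r.get_state();R=Ro.from_quat(st['eef_rot']).as_matrix();t=np.array(st['tool_pos'])
for w,c in((.0175,(0,0,255)),(.009,(0,255,0))):
    P=[]
    for y in(.008,-.034):
        q=[proj(s,t+R@np.array([a_*w,y,b_*.009])) for a_,b_ in((1,1),(1,-1),(-1,-1),(-1,1))]
        q=np.array([[(p[1]-x0+.5)*f,(p[0]-y0+.5)*f] for p in q]).astype(int); cv2.polylines(a,[q],True,c,1)
cv2.imwrite('pics/s1f.png',a)
E
```

```text
(no output)
```

View pics/s1f.png

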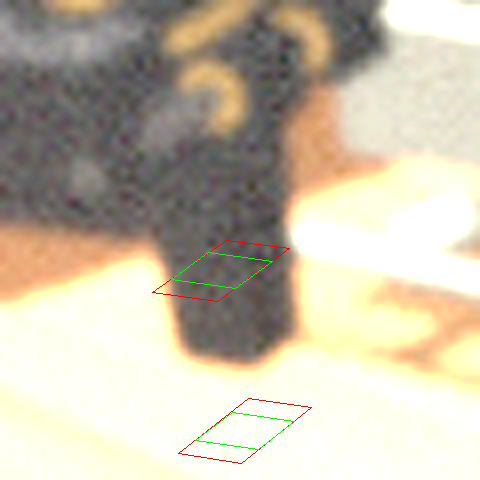

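```bash
python3 - <<'E'
from h import *
print(r.tcp_to_tips); inbox()
for n,(x0,y0,w,h) in(('scene',(160,40,140,120)),('top',(350,150,140,120))):
    s=r.snapshot(n); im=cv2.cvtColor(s['frame'],cv2.COLOR_RGB2BGR); f=5
    a=cv2.resize(im[y0:y0+h,x0:x0+w],(w*f,h*f),interpolation=cv2.INTER_CUBIC)
    a=cv2.convertScaleAbs(a,alpha=1.7,beta=20)
    st=r.get_state();R=Ro.from_quat(st['eef_rot']).as_matrix();t=np.array(st['tool_pos'])
    for wx,wz,ys,c in((.0175,.009,(.008,),(0,0,255)),(.0935,.0375,(-.034,),(0,255,0)),(.0375,.0935,(-.034,),(255,255,0))):
      for y in ys:
        q=[proj(s,t+R@np.array([a_*wx,y,b_*wz])) for a_,b_ in((1,1),(1,-1),(-1,-1),(-1,1))]
        q=np.array([[(p[1]-x0+.5)*f,(p[0]-y0+.5)*f] for p in q]).astype(int); cv2.polylines(a,[q],True,c,1)
    cv2.imwrite('pics/b_%s.png'%n,a)
E
```

```text
0.008
t 3.25 tip in box mm [  2.4 -79.6 218.5] F [-0.1  -0.42  0.05] M [-0.03  0.01 -0.05] op 0.005
```

View pics/b_scene.png

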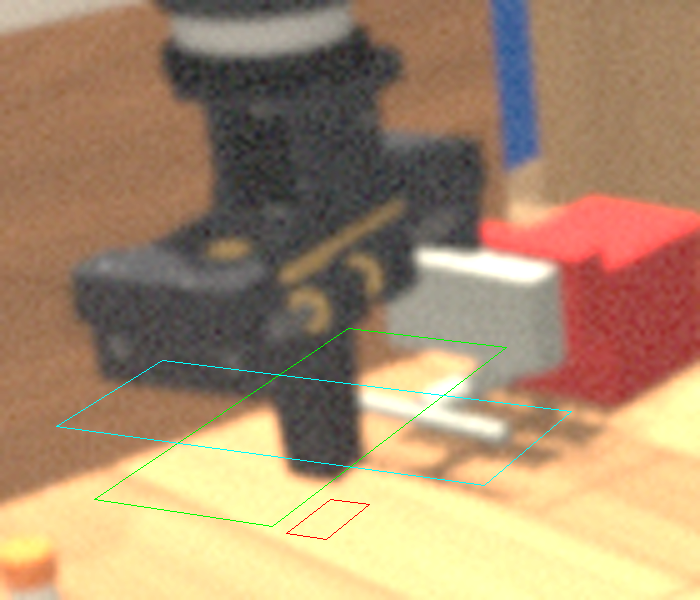

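View pics/b_top.png

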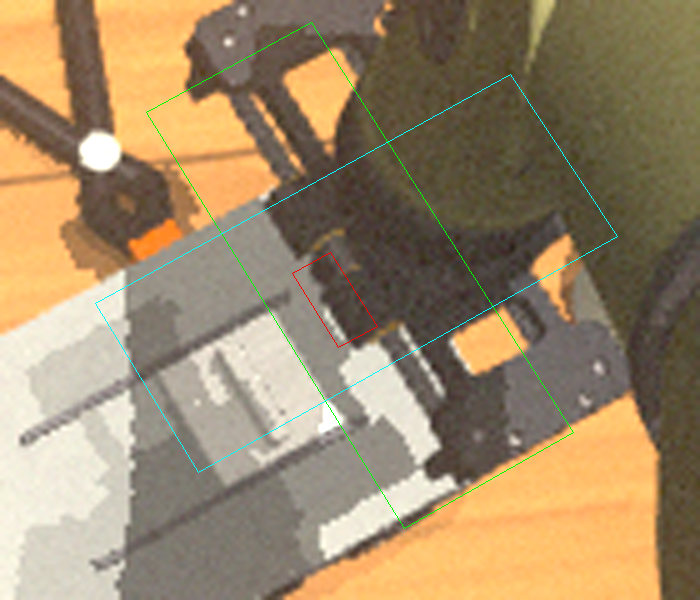

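```bash
python3 -m inch '0 20 -4 0;-1 45 -8 0;-1 65 -10 0;-1 80 -10 0; -1 80 -10 0; -1 80 -10 0;-1 80 -10 0' ; cat > ov.py <<'E'
from h import *
import sys
tag=sys.argv[1]
inbox()
for n,(x0,y0,w,h) in(('scene',(170,110,120,110)),('top',(350,150,120,110))):
    st=r.get_state()
    s=r.snapshot(n); im=cv2.cvtColor(s['frame'],cv2.COLOR_RGB2BGR); f=5
    a=cv2.resize(im[y0:y0+h,x0:x0+w],(w*f,h*f),interpolation=cv2.INTER_CUBIC)
    a=cv2.convertScaleAbs(a,alpha=1.6,beta=20)
    R=Ro.from_quat(st['eef_rot']).as_matrix();t=np.array(st['tool_pos'])
    for wx,wz,ys,c in((.0175,.009,(.008,),(0,0,255)),(.0935,.0375,(-.056,),(0,255,0))):
      for y in ys:
        q=[proj(s,t+R@np.array([a_*wx,y,b_*wz])) for a_,b_ in((1,1),(1,-1),(-1,-1),(-1,1))]
        q=np.array([[(p[1]-x0+.5)*f,(p[0]-y0+.5)*f] for p in q]).astype(int); cv2.polylines(a,[q],True,c,1)
    cv2.imwrite('pics/%s_%s.png'%(tag,n),a)
inbox()
E
python3 ov.py c
```

```text
clock: 4.05
tool_pos: [0.5768, -0.1639, 0.1477]
eef_rot: [0.694, 0.135, -0.134, -0.694]
contact_force: [-0.1, -0.1, -0.7]
opening: 0.004
t 4.05 tip in box mm [  1.7 -92.1 139.7] F [-0.14 -0.13 -0.71] M [-0.01 -0.01  0.06] op 0.004
t 4.15 tip in box mm [  1.4 -92.4 139.7] F [ 0.71  0.61 -0.27] M [-0.03  0.03  0.02] op 0.009
```

View pics/c_scene.png

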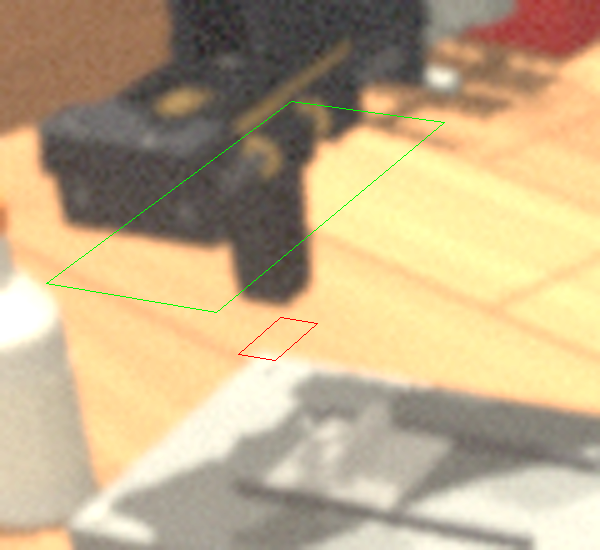

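View pics/c_top.png

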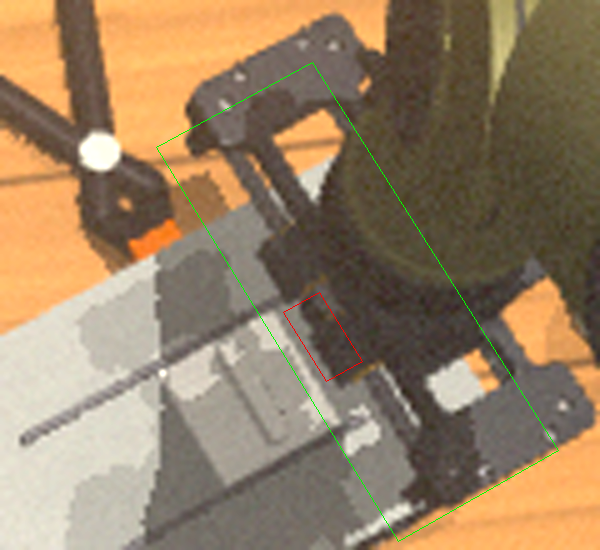

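```bash
python3 - <<'E'
from h import *
s=r.snapshot('scene');T=r.snapshot('top')
def z4(p): return [round((p[1]-180+.5)*4,0),round((p[0]-170+.5)*4,0)]
for p in((.08,.16,.08),(.08,.16,0),(.08,-.16,0),(-.08,.16,0)): print(p,z4(proj(s,W(B,p))))
# bottle: cap in top (497,191) ; in scene cap top (165,150)
for z in(.1,.13,.16,.19): print(z,ray(T,(189,498),z)[:2],proj(s,ray(T,(189,498),z)))
# joint: base of robot
print(proj(s,(0,0,0)),proj(T,(0,0,0)))
# triangulate tip
def tri(a,b):
    A=[];
    for S,rc in((T,a),(s,b)):
        K,R,t=[np.array(S[k]) for k in('intrinsics','R','t')]; P=K@np.c_[R,t]
        A+= [rc[1]*P[2]-P[0], rc[0]*P[2]-P[1]]
    v=np.linalg.svd(np.array(A))[2][-1]; return v[:3]/v[3]
# body ends
print('tip',tri((150+335/5,350+345/5),(110+293/5,170+273/5)))
print(np.array(s['intrinsics']).round(1).tolist(),np.array(T['intrinsics']).round(1).tolist())
E
```

```text
(0.08, 0.16, 0.08) [np.float64(581.0), np.float64(298.0)]
(0.08, 0.16, 0) [np.float64(583.0), np.float64(428.0)]
(0.08, -0.16, 0) [np.float64(36.0), np.float64(303.0)]
(-0.08, 0.16, 0) [np.float64(683.0), np.float64(256.0)]
0.1 [ 0.62576255 -0.37295396] (np.float64(172.45989084158813), np.float64(155.0105693364669))
0.13 [ 0.61770281 -0.36002227] (np.float64(161.20370015404606), np.float64(158.31680291535798))
0.16 [ 0.60964307 -0.34709058] (np.float64(149.53806561802963), np.float64(161.74330071489658))
0.19 [ 0.60158333 -0.33415889] (np.float64(137.44023311795775), np.float64(165.29674620581267))
(np.float64(165.661599743355), np.float64(433.20184550248814)) (np.float64(496.68625376058486), np.float64(372.02594810248524))
tip [ 0.57120068 -0.17011702  0.15583729]
[[485.0, 0.0, 318.3], [0.0, 485.0, 240.2], [0.0, 0.0, 1.0]] [[488.7, 0.0, 316.4], [0.0, 488.7, 241.4], [0.0, 0.0, 1.0]]
```

```bash
python3 -m inch '0 10 0 0;0 20 0 0;0 30 0 0;0 38 0 0; 0 38 0 0;0 38 0 0' ; python3 ov.py d
```

```text
clock: 4.85
tool_pos: [0.5759, -0.1643, 0.1082]
eef_rot: [-0.694, -0.134, 0.134, 0.694]
contact_force: [0.4, 0.3, 0.3]
opening: 0.006
t 4.85 tip in box mm [  0.7 -92.2 100.2] F [0.38 0.34 0.34] M [-0.01  0.07 -0.01] op 0.006
t 4.95 tip in box mm [  1.  -92.5 100.8] F [0.1  0.14 0.16] M [-0.07  0.   -0.01] op 0.008
```

View pics/d_scene.png

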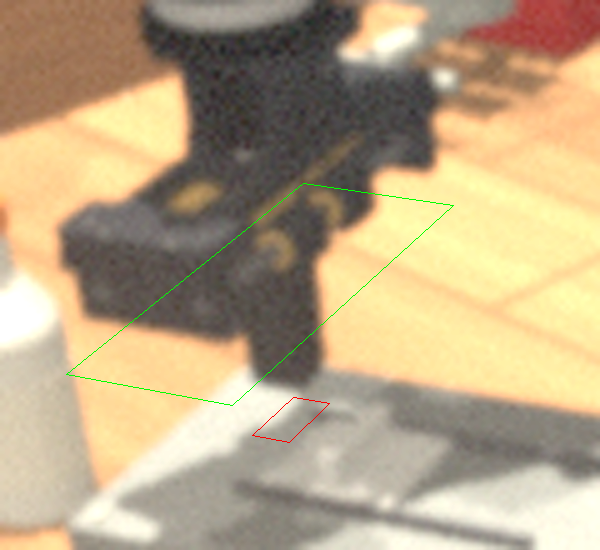

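View pics/d_top.png

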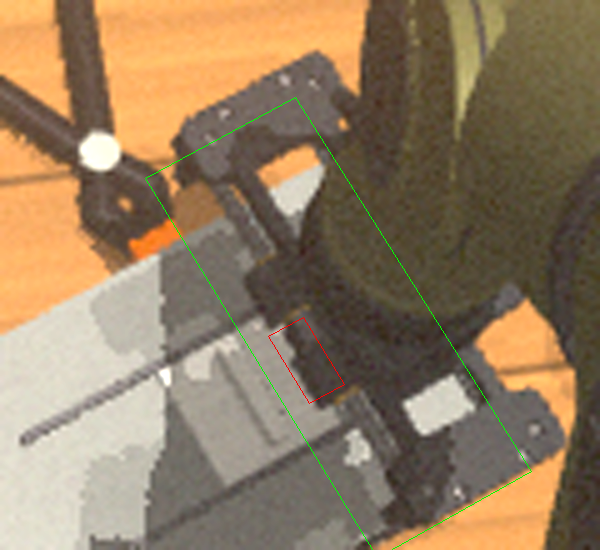

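```bash
python3 - <<'E'
from h import *
s=r.snapshot('scene');T=r.snapshot('top'); 
X=np.array(r.get_state()['tool_pos'])-[0,0,.008]
J=[]
for S in(T,s):
    p0=np.array(proj(S,X)); J.append(np.array([(np.array(proj(S,X+np.eye(3)[i]*.01))-p0)/10 for i in range(3)]).T)
J=np.vstack(J); print(J.round(2))
print(np.linalg.lstsq(J,np.array([0,4.4,-9.6,-1]),rcond=None)[0])
E
```

```text
[[-0.43  0.06 -0.11]
 [-0.08 -0.44  0.09]
 [ 0.18  0.15 -0.41]
 [-0.37  0.29 -0.06]]
[-5.25446512 -5.48916987 19.15128943]
```

```bash
python3 -m inch '0 4 0 0;0 8 0 0;0 11 0 0;0 11 0 0;0 11 0 0'; python3 -m inch '0 3 0 0;0 6 0 0;0 9 0 0;0 9 0 0' ; python3 ov.py e
```

```text
clock: 5.55
tool_pos: [0.576, -0.1644, 0.0974]
eef_rot: [-0.694, -0.134, 0.134, 0.694]
contact_force: [0.1, 0.5, -0.2]
opening: 0.003
clock: 5.95
tool_pos: [0.5757, -0.1643, 0.088]
eef_rot: [-0.694, -0.134, 0.134, 0.694]
contact_force: [-0.6, 0.4, -1.2]
opening: 0.007
t 5.95 tip in box mm [  0.5 -92.1  80. ] F [-0.65  0.39 -1.18] M [-0.05  0.09  0.01] op 0.007
t 6.05 tip in box mm [  0.7 -92.3  80.5] F [ 0.59  1.04 -0.22] M [-0.04  0.    0.01] op 0.004
```

View pics/e_scene.png

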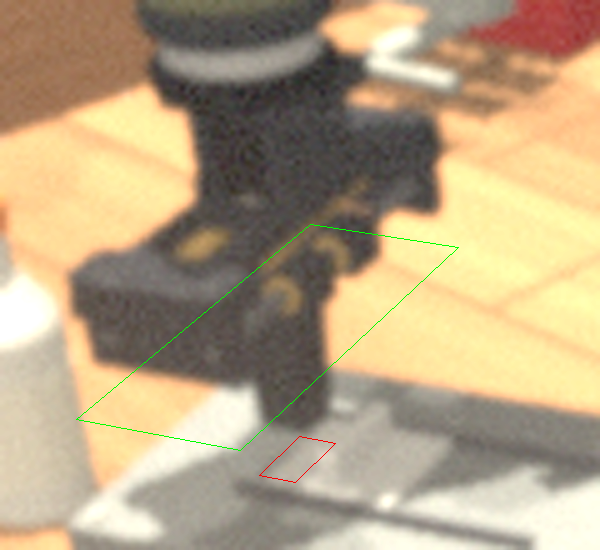

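View pics/e_top.png

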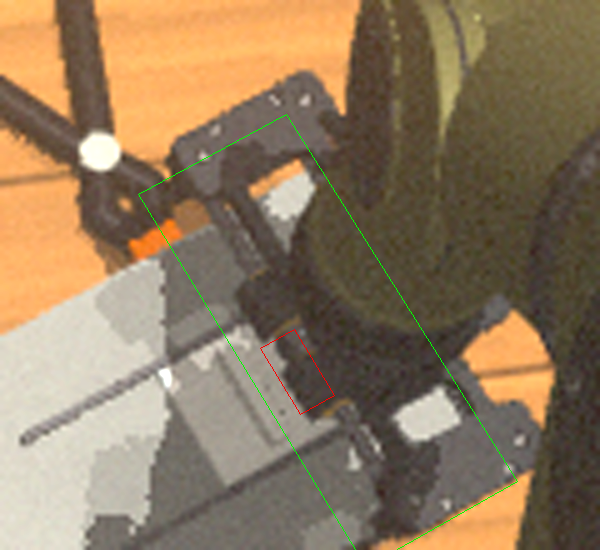

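```bash
python3 -m inch '0 2 0 0;0 4 0 0;0 6 0 0;0 6 0 0'; python3 -c "
from h import *
inbox()"; python3 -m inch '0 0 2 0;0 0 4 0;0 0 7 0;0 0 10 0;0 0 10 0';python3 ov.py f
```

```text
clock: 6.45
tool_pos: [0.5758, -0.1643, 0.0823]
eef_rot: [-0.694, -0.134, 0.134, 0.694]
contact_force: [0.8, -0.1, -0.6]
opening: 0.003
t 6.45 tip in box mm [  0.6 -92.2  74.3] F [ 0.77 -0.14 -0.62] M [-0.05  0.05  0.04] op 0.003
clock: 6.95
tool_pos: [0.5722, -0.1543, 0.0826]
eef_rot: [-0.694, -0.134, 0.134, 0.694]
contact_force: [0.2, -0.2, -0.6]
opening: 0.007
t 6.95 tip in box mm [  0.9 -81.5  74.6] F [ 0.15 -0.19 -0.58] M [-0.08 -0.01 -0.02] op 0.007
t 7.05 tip in box mm [  0.9 -82.2  74.6] F [-0.38  1.21  0.11] M [-0.02 -0.   -0.02] op 0.003
```

View pics/f_scene.png

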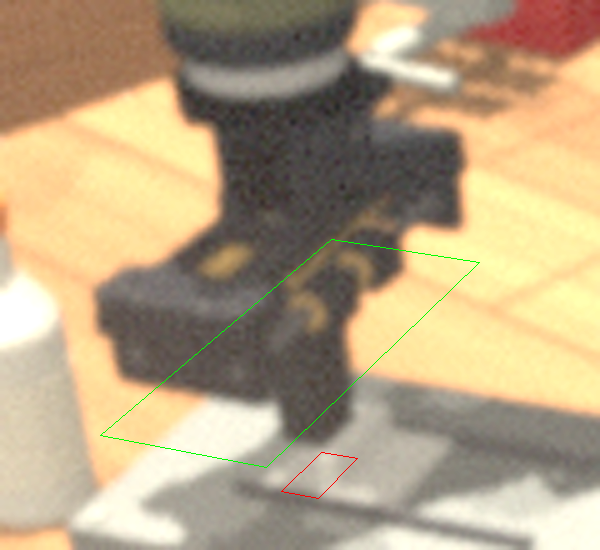

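View pics/f_top.png

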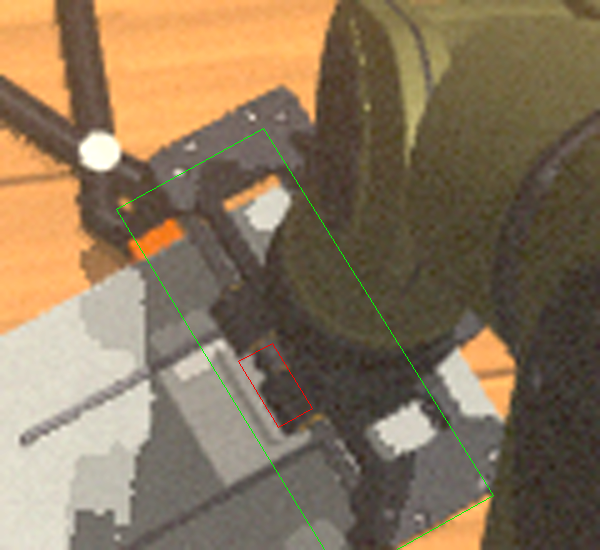

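```bash
python3 -m inch '0 0 2 0;0 0 4 0;0 0 6 0;0 0 8 0;0 0 10 0;0 0 12 0;0 0 14 0';python3 ov.py g
```

```text
clock: 7.75
tool_pos: [0.5671, -0.142, 0.0826]
eef_rot: [0.694, 0.134, -0.134, -0.694]
contact_force: [0.3, -1.9, -0.4]
opening: 0.004
t 7.75 tip in box mm [  0.8 -68.2  74.6] F [ 0.34 -1.91 -0.36] M [-0.4  -0.05 -0.07] op 0.004
t 7.85 tip in box mm [  0.7 -67.7  74.6] F [-0.63 -0.02 -0.89] M [-0.12  0.07 -0.04] op 0.006
```

View pics/g_scene.png

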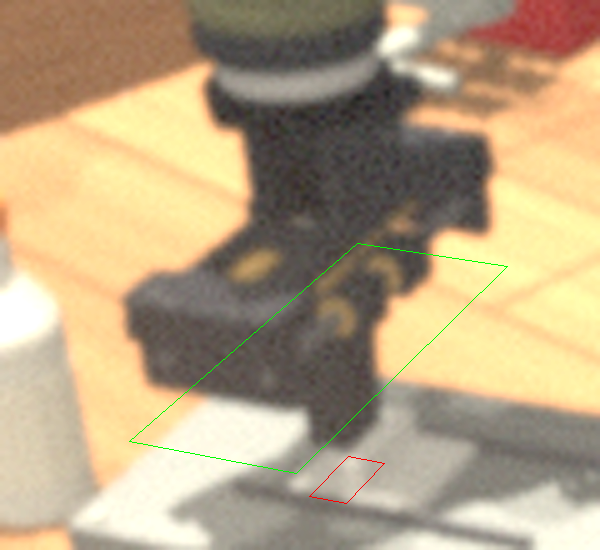

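View pics/g_top.png

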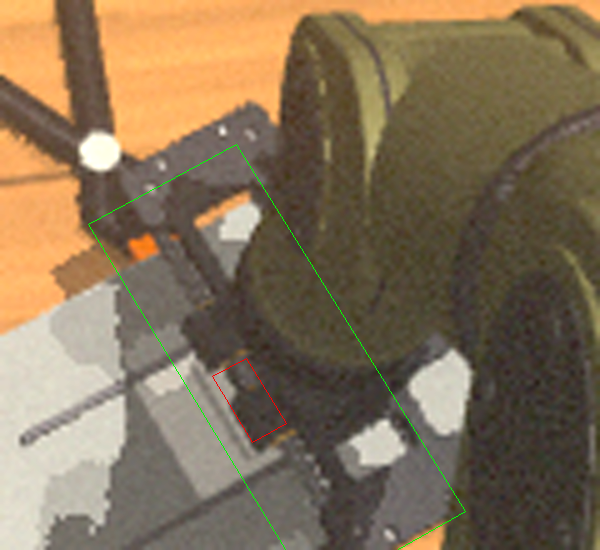

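```bash
python3 -m inch '0 0 3 0;0 0 7 0;0 0 11 0;0 0 15 0;0 0 19 0;0 0 23 0;0 0 27 0;0 0 31 0;0 0 34 0;0 0 36 0';python3 -c "
from h import *
inbox()"; python3 -m inch '0 0 2 0;0 0 4 0;0 0 4 0';python3 ov.py i
```

```text
clock: 8.85
tool_pos: [0.5536, -0.1082, 0.0826]
eef_rot: [-0.694, -0.134, 0.134, 0.694]
contact_force: [0.4, -1.1, -0.7]
opening: 0.007
t 8.85 tip in box mm [  0.8 -31.8  74.6] F [ 0.36 -1.13 -0.67] M [-0.41 -0.09 -0.02] op 0.007
clock: 9.15
tool_pos: [0.5521, -0.1045, 0.0826]
eef_rot: [-0.694, -0.134, 0.134, 0.694]
contact_force: [-1.3, -1.1, 0.5]
opening: 0.007
t 9.15 tip in box mm [  0.8 -27.8  74.6] F [-1.33 -1.1   0.54] M [-0.14 -0.03 -0.03] op 0.007
t 9.25 tip in box mm [  0.8 -27.8  74.5] F [ 0.54 -0.39 -0.33] M [-0.02  0.01  0.02] op 0.003
```

View pics/i_scene.png

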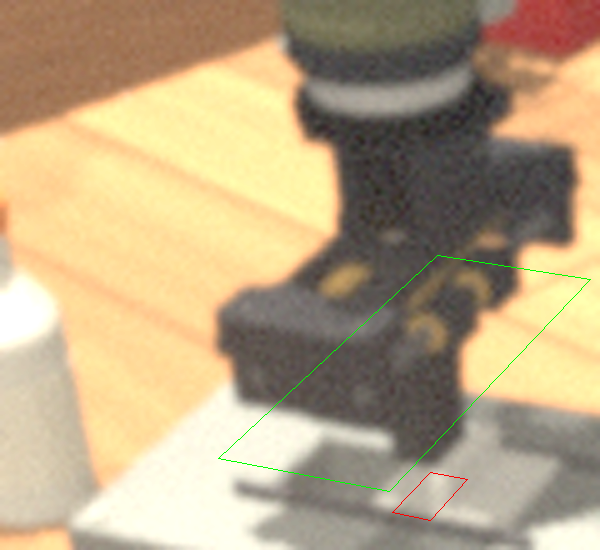

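View pics/i_top.png

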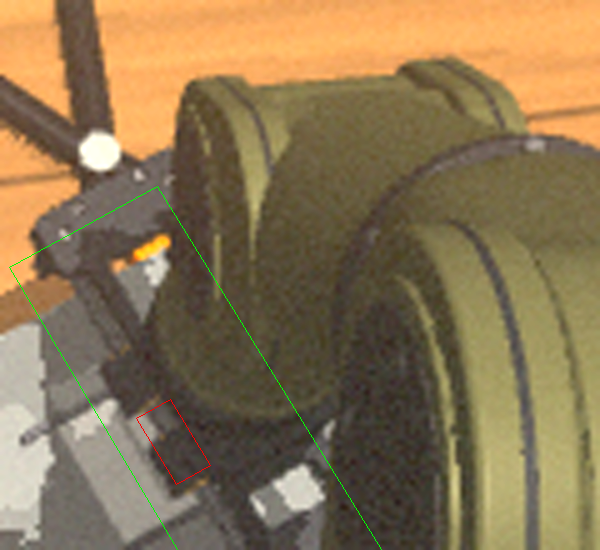

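```bash
python3 -m inch '0 0 1 0;0 0 2 0;0 0 3 0;0 0 4 0;0 0 5 0;0 0 5 0';python3 -m inch '0 0 1 0;0 0 2 0;0 0 2 0';python3 -m inch '0 0 1 0;0 0 1 0';python3 -c "
from h import *
inbox()"
```

```text
clock: 9.85
tool_pos: [0.5503, -0.1001, 0.0826]
eef_rot: [-0.694, -0.134, 0.134, 0.694]
contact_force: [0.2, -0.6, -1.6]
opening: 0.005
clock: 10.15
tool_pos: [0.55, -0.0993, 0.0827]
eef_rot: [0.695, 0.134, -0.133, -0.694]
contact_force: [3.3, -3.5, -1.5]
opening: 0.003
clock: 10.35
tool_pos: [0.55, -0.0992, 0.0827]
eef_rot: [0.695, 0.134, -0.133, -0.694]
contact_force: [2.4, -5.1, -2.6]
opening: 0.007
t 10.35 tip in box mm [  0.8 -22.1  74.7] F [ 2.41 -5.07 -2.6 ] M [-1.24 -0.54 -0.01] op 0.007
```

```bash
python3 -m inch '0 0 -4 0;0 -10 -12 0;0 -30 -24 0;0 -50 -36 0;0 -60 -45 0;0 -60 -51 0;0 -60 -51 0;0 -60 -51 0';python3 ov.py j
```

```text
clock: 11.15
tool_pos: [0.5673, -0.1438, 0.1417]
eef_rot: [-0.694, -0.133, 0.135, 0.695]
contact_force: [-0.5, 1.0, -0.0]
opening: 0.005
t 11.15 tip in box mm [  0.3 -70.  133.7] F [-0.54  0.98 -0.01] M [-0.03  0.07 -0.  ] op 0.005
t 11.25 tip in box mm [  0.5 -70.  133.7] F [ 0.34 -0.24 -0.31] M [-0.03  0.06 -0.  ] op 0.005
```

View pics/j_scene.png

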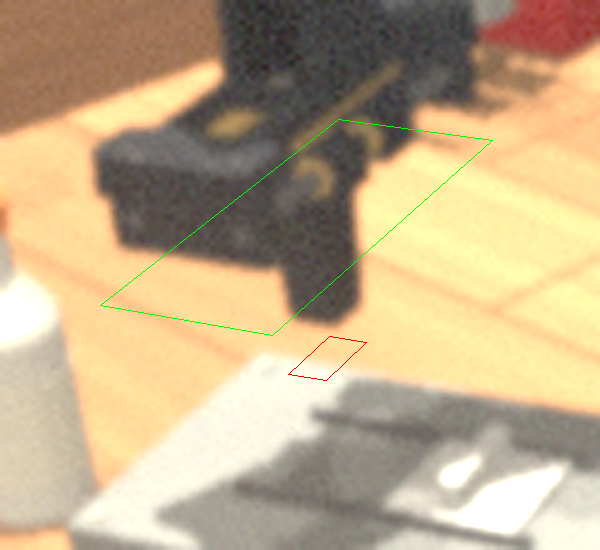

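View pics/j_top.png

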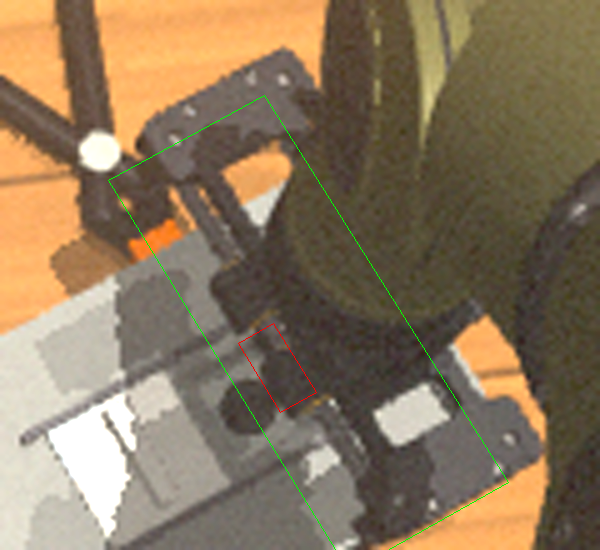

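```bash
python3 - <<'E'
from h import *
T=r.snapshot('top')
for n in('key_top','test_top','lug','well'):
    print(n,[(round(o['p'],2),np.round(o['centre'],1)) for o in r.tip_of('top',n)[:2]])
print('pred key',proj(T,W(B,(0,-.07,.057))),'lug open',proj(T,W(B,(0,-.006,.085))),'test',proj(T,W(B,(.03,.115,.094))))
for sx,sy in((1,1),(1,-1),(-1,-1),(-1,1)): print('plate',proj(T,W(B,(.03*sx,-.006+.03*sy,.085))))
im=cv2.cvtColor(T['frame'],cv2.COLOR_RGB2BGR)[200:280,350:450]
cv2.imwrite('pics/k.png',cv2.convertScaleAbs(cv2.resize(im,(800,640)[:2] if 0 else (750,600),interpolation=cv2.INTER_CUBIC),alpha=2,beta=10))
E
```

```text
key_top [(0.6, array([230.9, 400.5]))]
test_top [(0.64, array([254.2, 324.6]))]
lug [(0.44, array([251.8, 370.8])), (0.42, array([245. , 377.9]))]
well [(0.62, array([227.9, 401.9]))]
pred key (np.float64(231.08739180191643), np.float64(399.0658569286241)) lug open (np.float64(241.90731645760738), np.float64(376.7454000072682)) test (np.float64(255.71379357246485), np.float64(323.153109834199))
plate (np.float64(236.87785994277107), np.float64(358.41374672599426))
plate (np.float64(224.17446308961553), np.float64(381.3812037262042))
plate (np.float64(246.95679600431527), np.float64(395.1500343903423))
plate (np.float64(259.91248913373704), np.float64(372.0384053279601))
```

View pics/k.png

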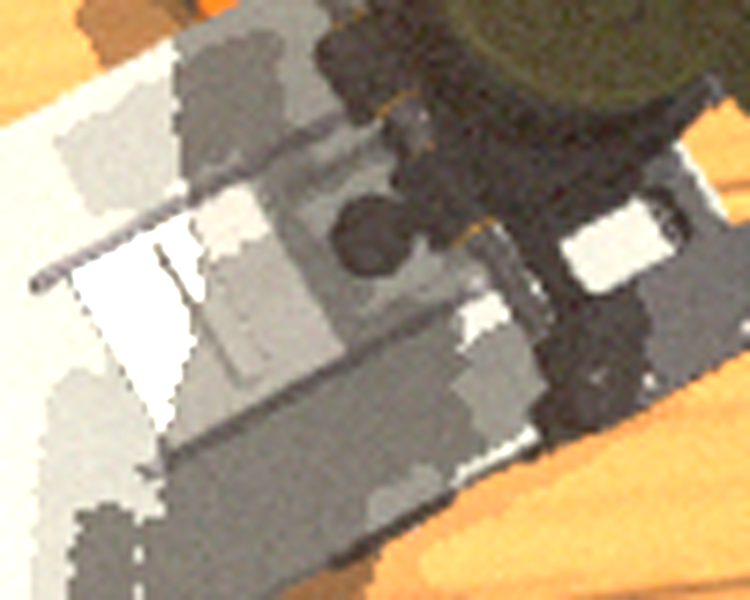

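```bash
python3 -m inch '0 15 0 0;0 30 0 0;0 45 0 0;0 56 0 0;0 58 0 0;0 58 0 0';python3 ov.py l
```

```text
clock: 12.1
tool_pos: [0.5682, -0.1448, 0.0844]
eef_rot: [-0.694, -0.134, 0.134, 0.694]
contact_force: [-1.0, -0.4, 0.7]
opening: 0.006
t 12.1 tip in box mm [  0.7 -71.2  76.4] F [-0.98 -0.4   0.73] M [-0.1   0.02 -0.02] op 0.006
t 12.2 tip in box mm [  1.2 -71.6  77.2] F [-0.35 -0.46 -0.63] M [-0.08  0.07 -0.02] op 0.001
```

View pics/l_scene.png

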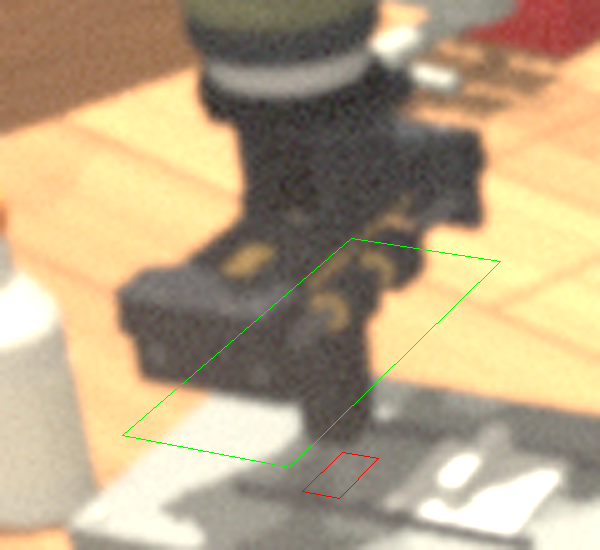

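View pics/l_top.png

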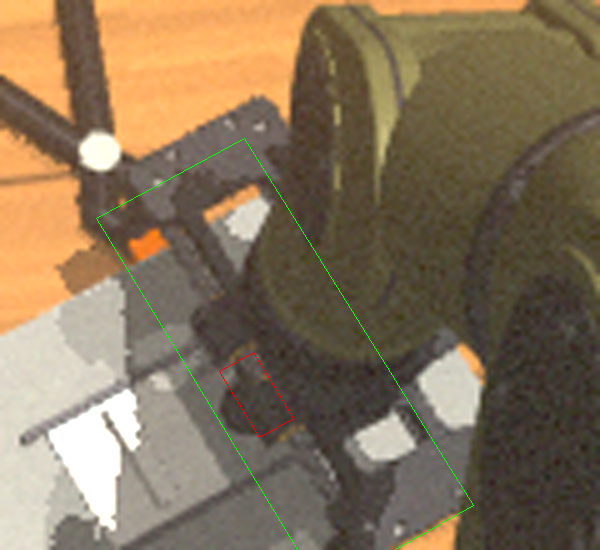

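```bash
python3 -m inch '0 6 0 0;0 12 0 0;0 17 0 0;0 20 0 0;0 20 0 0';python3 -m inch '0 3 0 0;0 6 0 0;0 9 0 0;0 11 0 0;0 11 0 0';python3 -c "
from h import *
inbox()"; python3 -m inch '0 2 0 0;0 3 0 0;0 3 0 0';python3 -c "
from h import *
inbox()"
```

```text
clock: 12.7
tool_pos: [0.5679, -0.1448, 0.064]
eef_rot: [-0.694, -0.134, 0.134, 0.694]
contact_force: [0.9, -0.1, -0.1]
opening: 0.003
clock: 13.2
tool_pos: [0.5681, -0.1448, 0.0533]
eef_rot: [-0.694, -0.134, 0.134, 0.694]
contact_force: [-0.7, 0.1, 0.4]
opening: 0.004
t 13.2 tip in box mm [  0.6 -71.1  45.3] F [-0.67  0.11  0.41] M [-0.09  0.01 -0.06] op 0.004
clock: 13.5
tool_pos: [0.5682, -0.1448, 0.0505]
eef_rot: [-0.694, -0.134, 0.134, 0.694]
contact_force: [-0.2, -0.9, 0.5]
opening: 0.007
t 13.5 tip in box mm [  0.8 -71.2  42.5] F [-0.19 -0.86  0.49] M [-0.06  0.08  0.06] op 0.007
```

```bash
for i in 1; do :; done; python3 -m inch '0 1 0 0;0 2 0 0;0 2 0 0';python3 -m inch '0 1 0 0;0 2 0 0;0 2 0 0';python3 -m inch '0 1 0 0;0 2 0 0;0 2 0 0'
```

```text
clock: 13.8
tool_pos: [0.5682, -0.1448, 0.0485]
eef_rot: [-0.694, -0.134, 0.134, 0.694]
contact_force: [-0.1, -0.2, 0.6]
opening: 0.006
clock: 14.1
tool_pos: [0.5681, -0.1449, 0.0464]
eef_rot: [-0.694, -0.134, 0.134, 0.694]
contact_force: [-0.4, -0.2, 0.6]
opening: 0.004
clock: 14.4
tool_pos: [0.5684, -0.1449, 0.0447]
eef_rot: [0.694, 0.134, -0.134, -0.694]
contact_force: [-0.2, -0.1, 3.5]
opening: 0.003
```

```bash
python3 -m inch '0 1 0 0;0 1 0 0';python3 -m inch '0 1 0 0;0 1 0 0';python3 -m inch '0 1 0 0;0 1 0 0';python3 -m inch '0 0.5 0 0;0 1 0 0;0 1 0 0'
```

```text
clock: 14.6
tool_pos: [0.5684, -0.1449, 0.0437]
eef_rot: [0.694, 0.134, -0.134, -0.694]
contact_force: [0.3, 0.9, 2.2]
opening: 0.006
clock: 14.8
tool_pos: [0.5683, -0.1449, 0.0426]
eef_rot: [0.694, 0.134, -0.134, -0.694]
contact_force: [-0.2, -0.6, 2.5]
opening: 0.002
clock: 15.0
tool_pos: [0.5683, -0.1449, 0.0416]
eef_rot: [0.694, 0.134, -0.134, -0.694]
contact_force: [-1.3, 0.6, 3.4]
opening: -0.0
clock: 15.3
tool_pos: [0.5683, -0.1449, 0.0406]
eef_rot: [-0.694, -0.134, 0.134, 0.694]
contact_force: [-0.4, 0.4, 4.6]
opening: 0.006
```

```bash
python3 -m inch '0 0.5 0 0;0 1 0 0;0 1 0 0';python3 -m inch '0 0.5 0 0;0 1 0 0;0 1 0 0';python3 -m inch '0 1 0 0;0 1 0 0;0 1 0 0'
```

```text
clock: 15.6
tool_pos: [0.5684, -0.1449, 0.0403]
eef_rot: [0.694, 0.134, -0.134, -0.694]
contact_force: [-1.9, 1.0, 8.6]
opening: 0.004
clock: 15.9
tool_pos: [0.5684, -0.1449, 0.0402]
eef_rot: [0.694, 0.134, -0.134, -0.694]
contact_force: [-3.4, 1.2, 16.8]
opening: 0.005
clock: 16.2
tool_pos: [0.5684, -0.1449, 0.04]
eef_rot: [0.694, 0.134, -0.134, -0.694]
contact_force: [-5.1, 1.6, 24.9]
opening: 0.006
```

```bash
python3 -m inch '0 -4 0 0;0 -14 0 0;0 -30 0 0;0 -55 0 0;0 -75 10 0;0 -85 35 0;0 -85 65 0;0 -85 88 0;0 -85 97 0;0 -85 97 0';python3 -c "
from h import *
inbox()
s=snap('scene','m.png'); T=snap('top','m2.png')
print([ (o['p'],o['centre']) for o in r.tip_of('scene','key_top')[:1]])
a=cv2.imread('pics/m.png')[120:260,170:350]; cv2.imwrite('pics/mz.png',cv2.resize(a,(720,560),interpolation=cv2.INTER_CUBIC))
"
```

```text
clock: 17.2
tool_pos: [0.5319, -0.0537, 0.1225]
eef_rot: [-0.694, -0.134, 0.135, 0.694]
contact_force: [-0.7, -0.6, 0.3]
opening: 0.002
t 17.2 tip in box mm [  0.9  26.9 114.5] F [-0.72 -0.55  0.35] M [-0.05  0.04 -0.04] op 0.002
[]
```

View pics/mz.png

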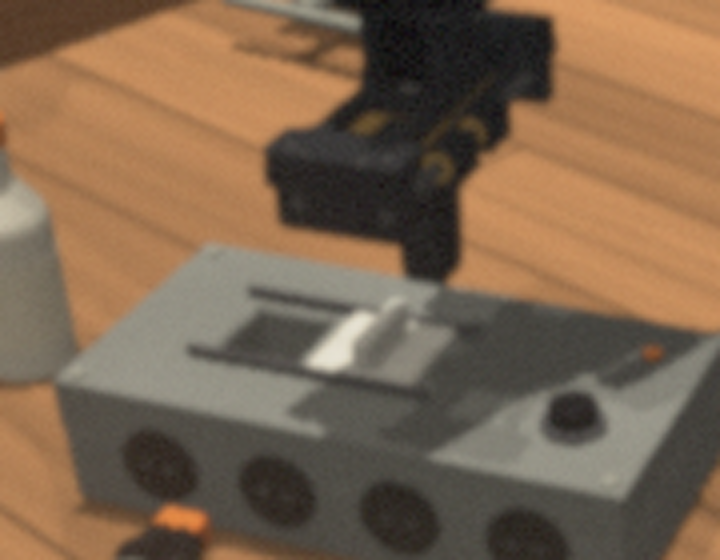

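View pics/m2.png

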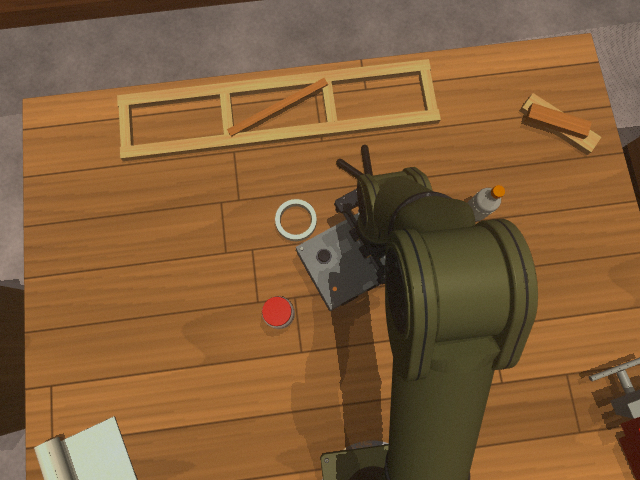

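```bash
python3 -m inch '0 10 0 0;0 22 0 0;0 32 0 0;0 38 0 0;0 41.5 0 0;0 41.5 0 0;0 41.5 0 0';python3 -m inch '0 0 -4 0;0 0 -8 0;0 0 -12 0;0 0 -15 0;0 0 -18 0;0 0 -21 0;0 0 -24 0;0 0 -27 0;0 0 -30 0';python3 -c "
from h import *
inbox()
s=snap('scene','n.png')
a=cv2.imread('pics/n.png')[120:260,170:350]; cv2.imwrite('pics/nz.png',cv2.resize(a,(720,560),interpolation=cv2.INTER_CUBIC))
"
```

```text
clock: 18.05
tool_pos: [0.5323, -0.0548, 0.0812]
eef_rot: [-0.694, -0.134, 0.134, 0.694]
contact_force: [-0.8, 0.1, -0.3]
opening: 0.006
clock: 18.95
tool_pos: [0.5433, -0.0827, 0.0811]
eef_rot: [-0.694, -0.134, 0.134, 0.694]
contact_force: [-0.6, 1.2, 1.9]
opening: 0.008
t 18.95 tip in box mm [ 0.8 -4.3 73.1] F [-0.64  1.21  1.94] M [ 0.24  0.21 -0.01] op 0.008
```

View pics/nz.png

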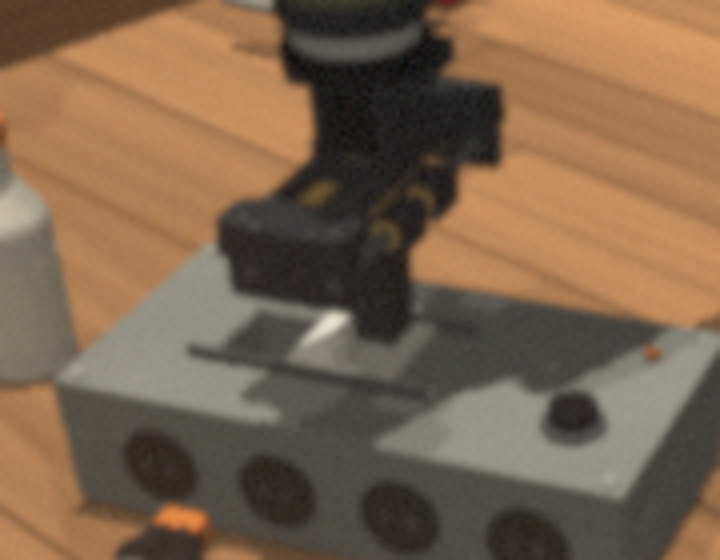

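```bash
python3 -m inch '0 0 -4 0;0 0 -8 0;0 0 -12 0;0 0 -16 0;0 0 -20 0;0 0 -24 0;0 0 -28 0;0 0 -32 0;0 0 -36 0;0 0 -39 0';python3 -c "
from h import *
inbox()"; python3 -m inch '0 0 -2 0;0 0 -4 0;0 0 -5 0;0 0 -6 0;0 0 -6 0'; python3 -c "
from h import *
inbox()"
```

```text
clock: 20.0
tool_pos: [0.558, -0.1194, 0.0811]
eef_rot: [0.694, 0.134, -0.134, -0.694]
contact_force: [-0.0, 0.5, 1.1]
opening: 0.006
t 20.0 tip in box mm [  0.7 -43.8  73.1] F [-0.03  0.53  1.1 ] M [ 0.25  0.24 -0.04] op 0.006
clock: 20.5
tool_pos: [0.5601, -0.1247, 0.0811]
eef_rot: [0.694, 0.134, -0.134, -0.694]
contact_force: [-0.9, 0.2, -0.1]
opening: 0.008
t 20.5 tip in box mm [  0.7 -49.5  73.1] F [-0.86  0.18 -0.11] M [ 0.1   0.17 -0.02] op 0.008
```

```bash
python3 -m inch '0 0 -1 0;0 0 -2 0;0 0 -3 0;0 0 -4 0;0 0 -4 0';python3 -m inch '0 0 -1 0;0 0 -2 0;0 0 -2 0'; python3 -m inch '0 0 -1 0;0 0 -2 0;0 0 -2 0'; python3 -c "
from h import *
inbox()"
```

```text
clock: 21.0
tool_pos: [0.5616, -0.1285, 0.0811]
eef_rot: [0.694, 0.134, -0.134, -0.694]
contact_force: [0.0, 0.2, -0.3]
opening: 0.005
clock: 21.3
tool_pos: [0.5622, -0.13, 0.0811]
eef_rot: [-0.694, -0.134, 0.134, 0.694]
contact_force: [-1.1, 0.7, -0.3]
opening: 0.003
clock: 21.6
tool_pos: [0.5622, -0.1301, 0.0811]
eef_rot: [-0.693, -0.134, 0.135, 0.695]
contact_force: [-2.7, 4.7, 2.3]
opening: 0.009
t 21.6 tip in box mm [  0.7 -55.3  73.1] F [-2.7   4.71  2.26] M [ 0.96  0.71 -0.04] op 0.009
```

```bash
python3 -m inch '0 0 -1 0;0 0 -1 0';  python3 -m inch '0 0 3 0;0 0 8 0;0 -10 12 0;0 -30 16 0;0 -60 30 0;0 -90 60 0;0 -110 100 0;0 -120 140 0;0 -120 180 0;0 -120 215 0'; python3 -m inch '0 0 40 0; -40 0 80 0;-80 0 120 0;-120 0 150 0;-150 0 180 0;-150 0 190 0;-150 0 190 0'; python3 -c "
from h import *
inbox()
s=snap('scene','o.png');snap('top','o2.png')
a=cv2.imread('pics/o.png')[130:270,170:350]; cv2.imwrite('pics/oz.png',cv2.resize(a,(720,560),interpolation=cv2.INTER_CUBIC))
a=cv2.imread('pics/o2.png')[170:320,285:465]; cv2.imwrite('pics/o2z.png',cv2.resize(a,(720,600),interpolation=cv2.INTER_CUBIC))
"
```

```text
clock: 21.8
tool_pos: [0.5622, -0.1301, 0.081]
eef_rot: [-0.693, -0.134, 0.135, 0.696]
contact_force: [-4.1, 6.3, 3.6]
opening: 0.009
clock: 22.8
tool_pos: [0.4834, 0.0686, 0.2025]
eef_rot: [-0.694, -0.135, 0.133, 0.694]
contact_force: [0.0, 0.1, -0.2]
opening: 0.007
clock: 23.5
tool_pos: [0.2727, 0.189, 0.2018]
eef_rot: [-0.693, -0.136, 0.135, 0.694]
contact_force: [0.4, -0.1, 0.3]
opening: 0.002
t 23.5 tip in box mm [-149.2  348.6  193.8] F [ 0.39 -0.05  0.33] M [-0.08 -0.01 -0.02] op 0.002
```

View pics/oz.png

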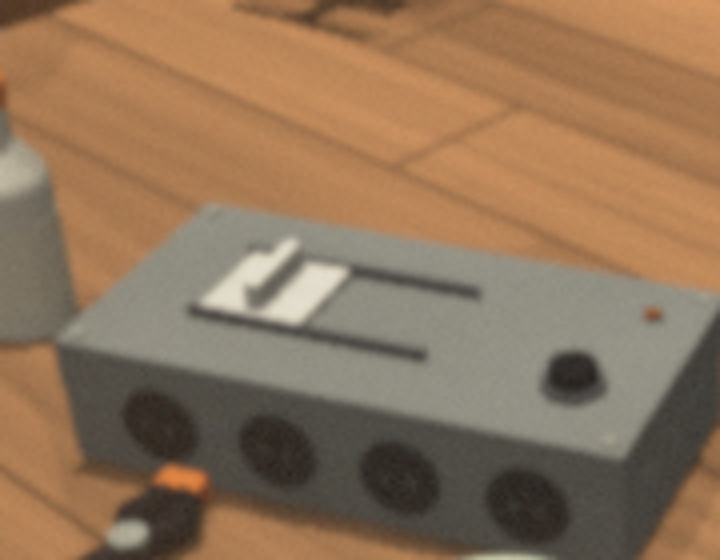

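View pics/o2z.png

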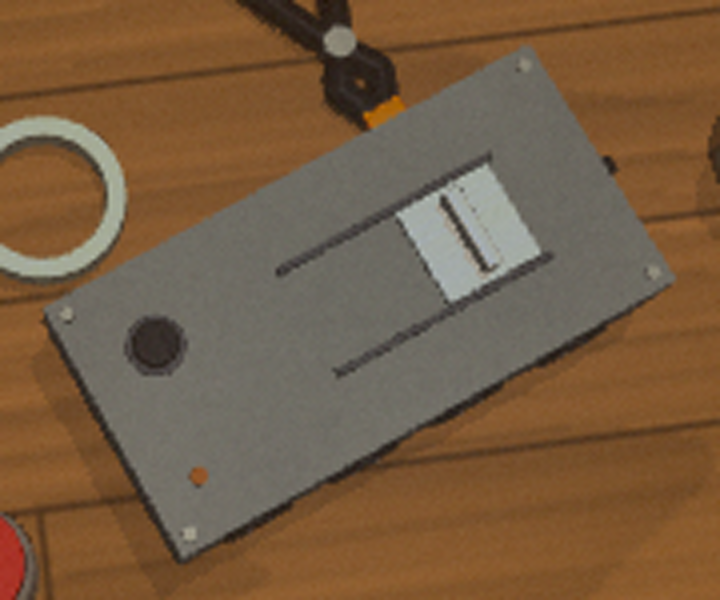

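View pics/o2.png

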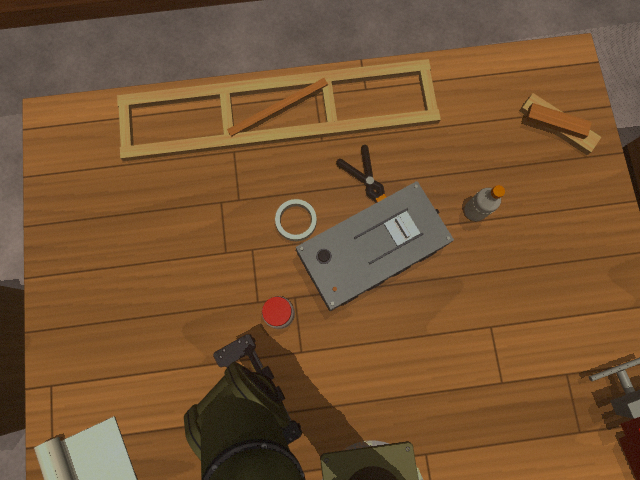

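The box and the things around it are at the same pixels as at the start. The shutter plate is about 2.5 px further towards shut than its initial ~5 mm-open position, and I felt it reach its stop.

```bash
python3 -c "
from plant import r
print(r.finish_job())"
```

```text
the job is handed in; nothing more can be done
None
```

I pushed the shutter open by its lug, pressed the reset key fully down, and pushed the shutter shut again. I then moved the arm clear and handed the job in at about 23.6 s. No verdict was reported.

**What the last checks showed**
- **Opening:** the lug stopped at its open stop, with wrist force rising to about 6 N. The pictures then showed the well wholly clear.
- **Pressing:** the spring force rose to about 4.6 N. A hard stop followed after roughly 4.4–6 mm of travel, which fits the key's 5 mm. I held it there for just under a second, with about 25 N on it at most.
- **Shutting:** the lug stopped at its shut stop with about 8 N in all at the wrist. The final pictures show the plate about 5 mm further shut than at the start, and I had measured about 5 mm open then.
- **Everything else:** the box, test button, tape, clamp, jar and bottle showed no visible shift. The gripper stayed shut throughout and never gripped the lug.

**What disagreed**
- **Fingertip height:** with the gripper shut, the real fingertips stood about 19 mm higher than the reported tool position and `r.tcp_to_tips` imply. Both cameras and the contact height on the key agreed on this, so I set heights by picture and touch instead.
- **Camera fits:** the two cameras' fits of the box differed by up to about 5 mm.
- **Key travel:** the start of key contact is only known to about 2 mm, so full depth rests mainly on the force pattern and the hard stop.

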